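Pry the stuck ink keeper open a crack and hold it

TASK

Take the ink knife from its rest, put its blade under the front lip of the ink keeper's lid and pry the lid up until the sticky seal lets go. Then keep the lid just ajar on the blade, its front lip about 2 cm up, and finish like that, the gripper still holding the knife up with the lid resting on its blade. Touch the lid only with the knife, never let it fly wide open, and leave the spray bottle, the roller and the ink jar where they are.

Things in the scene. Friction and masses are not known exactly. Their poses are not given: they have to be found in the camera images.
- knife_grip (a point): Point on the handle axis of the loose ink knife (short scraper, 90 g), about its centre of mass: the place to grip. Dark wooden bar with flat upright sides, 16 mm wide (y), 24 mm high (z), from 70 mm behind this point (-x) to 25 mm ahead (+x); then a steel blade at mid-height, 24 mm wide, 3 mm thick, tip at 70 mm. At the start it lies level, this point 47 mm above the table.
- knife_tip (a point): End of the ink knife's blade, mid-thickness, 70 mm along +x from knife_grip; axes as the knife's.
- rest: Fixed pale wooden knife rest, base 130 x 60 x 10 mm, with two cradles 10 mm thick, 50 mm behind (under the handle, cheeks up to 41 mm above the table) and 50 mm ahead (under the blade, up to 52 mm) of the knife's grip point; the 90 mm between them is free for the fingers. Origin on the table under the grip point; x is the blade's direction.
- keeper: Ink keeper: grey steel box with a blue lid, screwed to the table, 140 (x) x 160 (y) x 67 mm high without the lid. Origin under the centre of its underside; -x is its front, the side of the lip; feet stick out 19 mm at the two sides.
- lip (a point): Middle of the lid's front edge, on its underside, 67 mm above the table when shut; moves with the lid. x points back to the hinge, 160 mm away. Lid 6 mm thick, 168 mm wide; its yellow lip overhangs the front wall by 16 mm. Under it a steel bead stands out 6 mm from the wall, top 55 mm above the table: a slot 12 mm high for the blade.
- lid (a joint): Lid angle in rad, 0 shut, growing as the front lip rises (0.1 rad: 16 mm); hinge along the rear top edge. A sticky seal holds it: the lift needed at the lip peaks at about 5 N within the first 0.01 rad (1 N of it the lid's 200 g), falls to 3 N at 0.02, 2.4 N at 0.05 and 1.8 N at 0.12 rad. Let go, the lid falls shut and sticks again.
- spray: Bystander: white spray bottle, loose, 76 mm diameter, 209 mm high; origin under its centre.
- brayer: Bystander: ink roller, loose, lying down, rubber roll 50 mm diameter and 100 mm long, handle reaching 145 mm to its -x; origin on the table under the roll's centre.
- jar: Bystander: small ink jar with black cap, loose, 56 mm diameter, 65 mm high; origin under its centre.
There are look-alikes about, which are no part of the job. Leave any orange or turquoise look-alike of the keeper alone.

How it is judged:
On the way, in this order (a step that is already met when the one before it is completed fails the run):
1. the knife is in the gripper, clear of its rest, and the lid still shut (contact force between the fingers and knife above 2 N and contact force between knife and rest below 0.05 N and distance of knife_grip from where it was at the start of the episode above 0.04 m and value of joint lid below 0.02 rad), for 0.1 s.
2. the knife has pried the lid past its seal (value of joint lid above 0.05 rad and contact force between knife and lid above 0.3 N and contact force between the fingers and knife above 2 N), for 0.1 s.
At the end, for the whole second after the job is handed in: The lid stands still at 0.06 to 0.19 rad (lip about 10 to 30 mm up), resting on the knife with more than 0.3 N; the fingers still hold the knife, off its rest and its grip point over 30 mm above the table; neither arm nor fingers touch the lid; the bystanders are within 30 mm of their starts (value of joint lid between 0.06 and 0.19 rad and velocity of joint lid between -0.05 and 0.05 rad/s and contact force between knife and lid above 0.3 N and contact force between the fingers and knife above 2 N and contact force between knife and rest below 0.05 N and height (world z) of knife_grip above 0.03 m and contact force between each of the arm, the fingers and lid below 0.2 N and distance of each of spray, brayer, jar from where it was at the start of the episode below 0.03 m); the arm keeps its last pose, push and grip.
It fails at once if the lid flies wide open (over 0.32 rad, lip 50 mm up) (value of joint lid above 0.32 rad).
It fails at once if the lid is touched by the hand or the arm (contact force between any of the fingers, the arm and lid above 1 N).
It fails at once if a bystander is displaced (distance of any of spray, brayer, jar from where it was at the start of the episode above 0.04 m).
It also fails if it takes over 45 s, if anything falls off the work surface, if the arm or the gripper's body presses on something with over 40 N, if the wrist force passes 120 N, or if a joint passes its speed limit or range.

ROBOT

A 6-joint arm with a two-finger parallel gripper is mounted at the origin on the work surface. World frame = base frame: x ahead of the robot, y to its left, z up, the work surface at z = 0. Lengths are in m, angles in rad, forces in N, time in s.
With the tool pointing down it reaches from about 0.35 to 0.875 m from the base axis. Payload 15.5 kg.
Tool frame: the origin (TCP) lies at the very end of the fingers, on their centre line; the grasp point (between the pads) lies 19 mm behind it; z points along the fingers, y is the direction in which the jaws open and shut (so a half turn about z gives the same grasp; the last joint's range is limited). The gripper opens to 85 mm and grips with 20 to 120 N. Pads are 22 mm wide; open, the fingers measure 114 mm over their backs; the gripper's body (76 mm by 85 mm) begins 54 mm behind the grasp point. The pads swing forward as they close: fully open they stand 13 mm farther back than shut.
Start: joints at [-1.395, 0.494, 1.345, -0, 1.302, -0.096], TCP at [0.168, -0.602, 0.231] pointing down, gripper open.
Joint ranges: [-2.91, 2.91], [-0.82, 2.16], [0.22, 2.67], [-1.22, 4.37], [0.12, 2.79], [-3.08, 3.08]. Speed limits (rad/s): [1.89, 1.89, 2.57, 3.01, 3.01, 3.01].

INTERFACE

Orientations are given as a rotation vector (axis times angle).
In Python, from workcell import ctrl gives the robot as it stands.
- The arm moves only by the shell command python3 -m pendant 'ROWS'. ROWS is JSON, a list of rows, each a list of 7 numbers: the finger opening in mm, from 0 to 85.4, then the shift along the tool's x, y, z in mm, then the turn, a rotation vector about the tool's x, y, z in rad. A call has 1 to 12 rows; each row shifts and turns the pose as measured when the row begins, along the tool's axes as they then stand; what a row does not reach is not made up. A row lasts 1/10 s, in which the tool goes at most 50 mm and 8.59 degrees, less where a joint would pass 70% of its speed; a pose out of reach is approached as far as the arm can. A call is refused whole if a number of a shift passes 50 or a number of a turn 0.15, either way. A call with a gripper value outside its range is refused whole. The fingers move at their own pace and stop on an object; the grip force is fixed at half the most. Time passes only in rows, so rows that do not move let the fingers close. It gives the time, the measured TCP pose, the force and the opening at its end, in the units of the state.
- ctrl.read_state(): the state, without advancing time (a new reading comes with each control period).
- ctrl.get_image(name): name is "scene" or "top" or "wrist"; returns a dict with "img" (384x512x3 uint8, red, green, blue), "z_map" (384x512 float32, m along the optical axis (not along the pixel's ray), 0 where there is no reading), "mtx" (3x3 intrinsics, pixels), "D" ([k1, k2, p1, p2, k3] as OpenCV has them; the pictures are not rectified), "rvec" (rotation vector, rad) and "tvec" (3), from world to camera coordinates, as OpenCV has them; the wrist camera has in their place "mount" (4x4, takes a point from camera to tool coordinates, whose origin is the TCP and whose axes are the flange's). Camera axes: x right, y down, z forward; pixel columns grow to the right and rows downward; lengths in m; the calibration is good to about 2 mm. A picture is of the moment at which its call begins: read the wrist's pose just before it.
- ctrl.close_job(): hands the job in, once; it reports no verdict.
The state is a dict: "time": time; "q": joint angles; "joint_velocities": joint speeds; "joint_efforts": joint torques, N m; "eef_pos": TCP position; "eef_rot": TCP orientation; "contact_force": force on the tool from outside, world axes, zero at the start; "moment": the same for the moment, N m; "grip_width": finger opening in m.
Only numpy, scipy, OpenCV 4.12 (cv2) and the standard library are available. Lean on these libraries where they do the work, as an engineer would, in place of code of your own. Each camera call takes 0.05 s, during which the arm holds its last target.

## Working session

There is one attempt and no reset: what is moved stays moved. The work goes in short steps, Python scripts to look and compute and a shell command to move; the robot and the scene stay as the last step left them, time stands still between calls to the robot, and variables do not carry over. Pictures are saved under pics/ and viewed, and the job is handed in when it is done.

```bash
ls; mkdir -p pics; python3 - <<'E'
from workcell import ctrl
import cv2,numpy as np
print(ctrl.read_state())
for n in ["scene","top","wrist"]:
    d=ctrl.get_image(n); cv2.imwrite(f"pics/{n}0.png",d["img"][:,:,::-1])
    np.savez(f"pics/{n}0.npz",**d)
    print(n,{k:v for k,v in d.items() if k not in("img","z_map")})
E
```

```text
pics
{'time': 0.0, 'q': array([-1.39449602e+00,  4.94173078e-01,  1.34610715e+00, -1.12128843e-05,
        1.30252342e+00, -9.55318562e-02]), 'joint_velocities': array([ 1.11257437e-05,  3.96828036e-04, -1.47728056e-03,  6.77360736e-04,
       -1.56963154e-04, -7.80141928e-04]), 'joint_efforts': array([ 9.03063737e-04, -8.82157731e+01, -3.83871567e+01, -3.82194048e-05,
        9.96910909e-03, -1.54397429e-05]), 'eef_pos': array([ 0.1677284 , -0.60170511,  0.23071467]), 'eef_rot': array([-3.11142064e+00, -4.25520255e-01,  9.37297339e-05]), 'contact_force': array([-0.01485099,  0.98314563, -0.31575272]), 'moment': array([ 0.0277611 , -0.0030884 ,  0.03485872]), 'grip_width': 0.08531896993853891}
scene {'mtx': array([[498.90275384,   0.        , 252.01852116],
       [  0.        , 498.90275384, 190.05889137],
       [  0.        ,   0.        ,   1.        ]]), 'D': array([-0.06643085,  0.        ,  0.        ,  0.        ,  0.        ]), 'rvec': array([ 2.08556627,  0.86936286, -0.39808553]), 'tvec': array([-0.37436466, -0.21185239,  1.96320978])}
top {'mtx': array([[486.44485158,   0
[... 214 characters left out ...]
': array([ 2.17385642, -2.20020967,  0.06364934]), 'tvec': array([-0.07595991,  0.59251414,  1.5580241 ])}
wrist {'mtx': array([[319.15197041,   0.        , 254.87432724],
       [  0.        , 319.15197041, 193.35484875],
       [  0.        ,   0.        ,   1.        ]]), 'D': array([-0.0637483,  0.       ,  0.       ,  0.       ,  0.       ]), 'mount': array([[-2.60295095e-04, -9.64210852e-01, -2.65136503e-01,
         6.62334820e-02],
       [ 9.99999957e-01, -2.86337131e-04,  5.95703930e-05,
        -9.33481167e-04],
       [-1.33356845e-04, -2.65136477e-01,  9.64210885e-01,
        -1.42893444e-01],
       [ 0.00000000e+00,  0.00000000e+00,  0.00000000e+00,
         1.00000000e+00]])}
```

View pics/scene0.png

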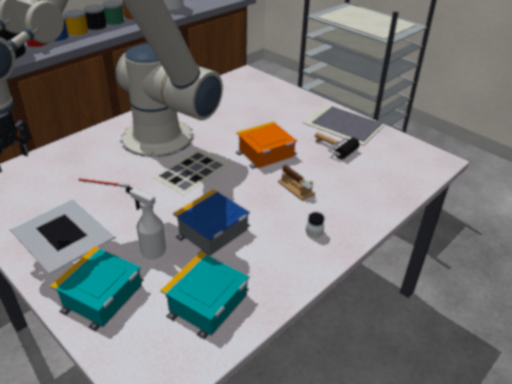

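View pics/top0.png

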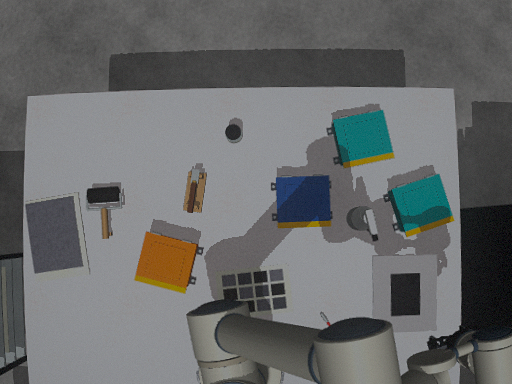

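View pics/wrist0.png

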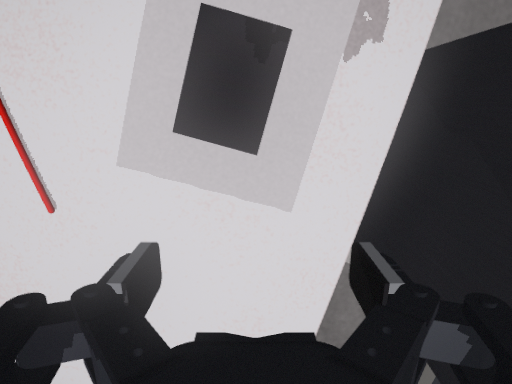

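Blue keeper at top px (303,200), with its yellow lip facing the robot. The knife is on its rest at (195,188), blade away from the robot. The orange and turquoise boxes are decoys. Next I'll measure from the depth map.

```bash
cat > h.py <<'E'
import numpy as np,cv2
from scipy.spatial.transform import Rotation as R
def cloud(d,pose=None):
    """world XYZ (HxWx3)"""
    z=d["z_map"].astype(float);h,w=z.shape
    u,v=np.meshgrid(np.arange(w),np.arange(h))
    p=cv2.undistortPoints(np.stack([u,v],-1).reshape(-1,1,2).astype(float),d["mtx"],d["D"]).reshape(h,w,2)
    c=np.stack([p[...,0]*z,p[...,1]*z,z],-1)
    if pose is None:
        r=cv2.Rodrigues(d["rvec"])[0]; return (c-d["tvec"].ravel())@r
    M=d["mount"]; t=c@M[:3,:3].T+M[:3,3]
    return t@R.from_rotvec(pose[1]).as_matrix().T+pose[0]
E
python3 - <<'E'
from h import *
d=np.load("pics/top0.npz");P=cloud(d);img=d["img"]
np.set_printoptions(precision=4,suppress=True)
hsv=cv2.cvtColor(img,cv2.COLOR_RGB2HSV)
def box(m,name):
    q=P[m];print(name,len(q),q.mean(0),q[:,2].min(),q[:,2].max()); 
    print(cv2.minAreaRect((q[:,:2]*1000).astype(np.float32)))
    return q
def reg(x0,x1,y0,y1):
    m=np.zeros(img.shape[:2],bool);m[y0:y1,x0:x1]=1;return m
Z=P[...,2]
print("table",P[300,120],P[150,280])
k=reg(265,337,165,235)
q=box(k&(Z>.066)&(Z<.09),"lid")
y=k&(hsv[...,0]>15)&(hsv[...,0]<35)&(hsv[...,1]>120); q=box(y,"yellow")
r=reg(175,215,155,220)
q=box(r&(Z>.012),"knife+rest");q=box(r&(Z>.043),"high");
q=box(r&(Z>.053),"handle")
for n,a in dict(jar=(220,245,120,142),brayer=(85,128,180,240),spray=(340,382,200,240)).items():
    box(reg(*a)&(Z>.015),n)
big=cv2.resize(img[150:240,170:345][:,:,::-1],None,fx=4.5,fy=4.5,interpolation=cv2.INTER_CUBIC);cv2.imwrite("pics/zoom.png",big)
E
```

```text
table [0.241  0.3937 0.0035] [ 0.733  -0.1432 -0.    ]
lid 2699 [ 0.5607 -0.2107  0.0733] 0.06600144458672053 0.08656897094002453
((562.0120239257812, -211.50247192382812), (164.94561767578125, 168.93167114257812), 1.292331337928772)
yellow 292 [ 0.4885 -0.212   0.0728] 0.06382424349533627 0.08353449344060197
((488.5225524902344, -212.88705444335938), (17.105125427246094, 164.09063720703125), 1.3421355485916138)
knife+rest 432 [0.5985 0.1307 0.091 ] 0.012098789716310069 1.5918070072644586
((584.78466796875, 43.91741943359375), (293.471435546875, 141.21810913085938), 81.07160186767578)
high 304 [0.5992 0.1287 0.1192] 0.04332538053409052 1.5918070072644586
((536.6552124023438, 62.63041687011719), (291.96484375, 126.19464874267578), 50.41424560546875)
handle 175 [0.5765 0.1241 0.1719] 0.053038430339073156 1.5918070072644586
((534.4777221679688, 60.71919250488281), (289.9805603027344, 118.34320831298828), 52.1585578918457)
jar 261 [0.7788 0.0061 0.0741] 0.019216618537189364 1.5918070072644586
((656.6270141601562, -48.42173767089844), (334.5693664550781, 55.44820785522461), 23.6324520111084)
brayer 821 [0.5614 0.4301 0.0564] 0.01552652871920933 1.5918070072644586
((549.1900024414062, 207.90965270996094), (169.8421630859375, 585.9686279296875), 4.227147102355957)
spray 684 [ 0.498  -0.3786  0.1621] 0.015022982326085843 1.5918070072644586
((513.64111328125, -263.4146728515625), (335.3958740234375, 97.54878997802734), 80.81587982177734)
```

View pics/zoom.png

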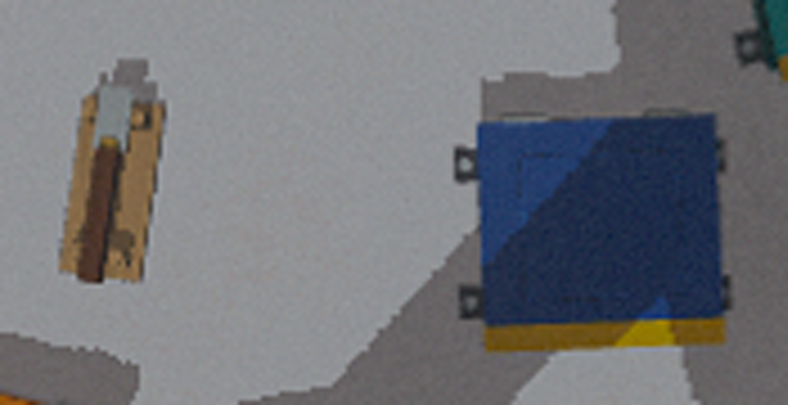

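```bash
python3 - <<'E'
from h import *
np.set_printoptions(precision=4,suppress=True)
d=np.load("pics/top0.npz");P=cloud(d);img=d["img"];Z=P[...,2];Y,X=P[...,1],P[...,0]
def fit(m,n):
    q=P[m];c=q.mean(0);u,s,v=np.linalg.svd(q[:,:2]-c[:2],full_matrices=False);a=v[0]*np.sign(v[0][0])
    t=(q[:,:2]-c[:2])@a; print(n,len(q),c,"yaw",np.arctan2(a[1],a[0]),"ends",c[:2]+a*t.min(),c[:2]+a*t.max())
    print(cv2.minAreaRect((q[:,:2]*1000).astype(np.float32)))
r=(abs(X-.6)<.12)&(abs(Y-.125)<.06)
fit(r&(Z>.012)&(Z<.08),"all");fit(r&(Z>.054)&(Z<.08),"handle top")
fit(r&(Z>.043)&(Z<.053),"blade")
hsv=cv2.cvtColor(img,cv2.COLOR_RGB2HSV)
print(Z[165:215,180:210][::4,::3]*1000)
for n,c in dict(jar=(.775,.006),spray=(.498,-.379),brayer=(.57,.43)).items():
    m=(np.hypot(X-c[0],Y-c[1])<.12)&(Z>.01)&(Z<.3);q=P[m];print(n,q.min(0),q.max(0))
q=P[(abs(X-.56)<.1)&(abs(Y+.21)<.1)&(Z>.06)&(Z<.09)&(hsv[...,2]>20)]
for x0 in np.arange(-.28,-.13,.03):
    s=q[abs(q[:,1]-x0)<.012]; print(x0,s[:,0].min(),s[:,0].max())
E
```

```text
all 418 [0.602  0.1374 0.0445] yaw -0.141374050013566 ends [0.5297 0.1476] [0.6694 0.1278]
((599.6629638671875, 138.50872802734375), (59.22684860229492, 141.1558074951172), 81.59446716308594)
handle top 151 [0.5824 0.1415 0.0583] yaw -0.1547188344678575 ends [0.5313 0.1495] [0.6594 0.1295]
((596.8915405273438, 146.45938110351562), (43.030765533447266, 126.94786834716797), 74.08798217773438)
blade 129 [0.6298 0.135  0.0478] yaw -0.09544367382405498 ends [0.5297 0.1446] [0.6683 0.1314]
((599.0592041015625, 136.93177795410156), (42.06755828857422, 138.99752807617188), 85.74784088134766)
[[-2.8864 -4.6856 -3.3009  7.8305 -1.1826 -2.3543  2.2779  1.2406 -2.2771
  -1.185 ]
 [ 1.2047  1.5033 -4.5265  2.5959 47.3287 51.269  -7.1116 -5.2931 -1.8519
   4.2667]
 [-1.0859  6.1344 -2.6768 49.7929 51.6514 47.6373 54.4327  1.0387  4.2939
   1.3223]
 [-3.2869  1.1324  7.3914  6.0272 49.909  49.4806 50.8666 54.2756 15.3487
  -5.9137]
 [-2.1534  4.2959  0.3037  5.553  47.409  55.0312  7.936   9.4325 15.4563
  -3.3516]
 [ 2.0219  0.4588  6.6286  7.5892 62.3857 59.895  15.1548  8.2482 10.5906
  -5.8165]
[... 383 characters left out ...]
11.238   1.7172  5.1085 -0.5858
   3.4664]
 [ 2.3095  9.995   8.7762 56.7413 55.6674 11.6906 10.2554  6.9155 -5.1823
  -1.001 ]
 [-1.6985 -2.5066 -3.4244 -2.4647 -2.6887 -4.3726  1.5838 -8.4616  1.3114
  -1.6061]]
jar [ 0.6771 -0.0194  0.0108] [0.8234 0.0539 0.0748]
spray [ 0.4359 -0.4564  0.01  ] [ 0.6064 -0.2596  0.2177]
brayer [0.4512 0.3583 0.0101] [0.6733 0.545  0.0576]
-0.28 0.4811835702669167 0.6450233919554997
-0.25 0.48150270933696104 0.6453831851453966
-0.21999999999999997 0.481891075027011 0.6390696120105097
-0.18999999999999995 0.4792495133558635 0.6393624147600108
-0.15999999999999992 0.4795949726048094 0.6432435798609221
-0.1299999999999999 0.4800383725730516 0.6370800574739213
```

```bash
cat >> h.py <<'E'
def st():
    from workcell import ctrl
    return ctrl.read_state()
def yawpitch(rv):
    m=R.from_rotvec(rv).as_matrix()
    return np.arctan2(m[1,0],m[0,0]), np.arcsin(-m[2,0]) , m   # yaw of tool x, pitch: x nose-down positive
def togo(pos,yaw):
    """shift (mm, tool axes) to world pos; turn to yaw, tool down"""
    s=st();m=R.from_rotvec(s["eef_rot"]).as_matrix()
    T=np.array([[np.cos(yaw),np.sin(yaw),0],[np.sin(yaw),-np.cos(yaw),0],[0,0,-1]])
    print("t",round(s["time"],2),"tcp",s["eef_pos"].round(4),"F",s["contact_force"].round(2),"w",round(s["grip_width"]*1e3,1))
    print("shift",((np.array(pos)-s["eef_pos"])@m*1e3).round(1),"turn",R.from_matrix(m.T@T).as_rotvec().round(3))
E
python3 -m pendant '[[85,0,0,-30,0,0,0.14],[85,0,0,-30,0,0,0.14],[85,0,0,-10,0,0,0.135],[85,0,0,0,0,0,0]]'
python3 -c "
from h import *
togo([.59,.138,.25],-.14)"
```

```text
time: 0.55
eef_pos: [0.1676, -0.6008, 0.3013]
eef_rot: [-3.127, 0.246, 0.002]
contact_force: [-0.4, 0.2, 0.1]
grip_width: 0.0851
t 0.55 tcp [ 0.1676 -0.6008  0.3013] F [-0.35  0.22  0.15] w 85.1
shift [ 301.6 -795.6   54.8] turn [-0.005  0.002 -0.017]
```

```bash

python3 -m pendant '[[85,17,-45,0,0,0,0],[85,17,-45,0,0,0,0],[85,17,-45,0,0,0,0],[85,17,-45,0,0,0,0],[85,17,-45,0,0,0,0],[85,17,-45,0,0,0,0],[85,17,-45,0,0,0,0],[85,17,-45,0,0,0,0],[85,17,-45,0,0,0,0],[85,17,-45,0,0,0,0],[85,17,-45,0,0,0,0],[85,17,-45,0,0,0,0]]'
python3 -c "
from h import *
togo([.59,.138,.25],-.14)"
```

```text
time: 1.75
eef_pos: [0.4439, -0.0757, 0.2942]
eef_rot: [-3.125, 0.169, 0.012]
contact_force: [0.8, -0.2, -0.4]
grip_width: 0.0849
t 1.75 tcp [ 0.4439 -0.0757  0.2942] F [ 0.77 -0.16 -0.42] w 84.9
shift [ 122.5 -227.7   45.7] turn [-0.011  0.009  0.032]
```

```bash

python3 -m pendant '[[85,20,-38,7,0,0,0.01],[85,20,-38,7,0,0,0.01],[85,20,-38,7,0,0,0.01],[85,20,-38,7,0,0,0],[85,20,-38,7,0,0,0],[85,20,-38,7,0,0,0],[85,0,0,0,0,0,0]]'
python3 - <<'E'
from h import *
from workcell import ctrl
togo([.59,.138,.25],-.14)
s=ctrl.read_state();d=ctrl.get_image("wrist");np.savez("pics/w1.npz",p=s["eef_pos"],r=s["eef_rot"],**d)
cv2.imwrite("pics/w1.png",d["img"][:,:,::-1])
E
```

```text
time: 2.45
eef_pos: [0.592, 0.1536, 0.2451]
eef_rot: [-3.126, 0.155, 0.022]
contact_force: [0.2, -1.1, 0.1]
grip_width: 0.0853
t 2.45 tcp [0.592  0.1536 0.2451] F [ 0.17 -1.13  0.11] w 85.3
shift [-0.5 15.6 -5.1] turn [-0.01   0.015  0.041]
```

View pics/w1.png

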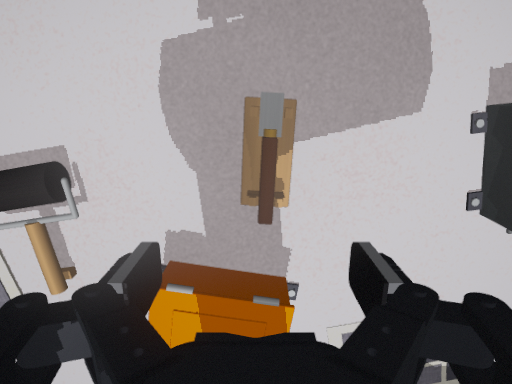

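The knife is in view: handle from px (265,222) to (270,135), blade tip at (272,93), with the orange decoy just behind it. Next, measuring it.

```bash
cat > knife.py <<'E'
from h import *
import sys
np.set_printoptions(precision=4,suppress=True)
d=np.load(sys.argv[1]);P=cloud(d,(d["p"],d["r"]));X,Y,Z=P[...,0],P[...,1],P[...,2]
print("table",np.median(Z[(abs(X-.6)<.1)&(abs(Y-.13)<.1)&(Z<.008)]))
r=(abs(X-.6)<.13)&(abs(Y-.135)<.05)
def fit(m,n):
    q=P[m];c=q.mean(0);v=np.linalg.svd(q[:,:2]-c[:2],full_matrices=False)[2];a=v[0]*np.sign(v[0][0]);b=np.array([-a[1],a[0]])
    t=(q[:,:2]-c[:2])@a;w=(q[:,:2]-c[:2])@b
    print(n,len(q),c,"yaw",np.arctan2(a[1],a[0]),"x",t.min(),t.max(),"y",w.min(),w.max(),"ends",c[:2]+a*np.percentile(t,.5),c[:2]+a*np.percentile(t,99.5))
fit(r&(Z>.056)&(Z<.075),"handle");fit(r&(Z>.0445)&(Z<.075),"knife");fit(r&(Z>.007)&(Z<.014),"base")
o=(X<.55)&(X>.4)&(Y>.1)&(Y<.3)&(Z>.05)&(Z<.1);print("orange xmax",X[o].max())
E
python3 knife.py pics/w1.npz
```

```text
table 0.0003905486935797675
handle 1291 [0.578  0.1448 0.0593] yaw -0.14747628614692698 x -0.04962183368170434 0.0453621477371748 y -0.008143953392909858 0.007954796104739674 ends [0.53   0.1519] [0.6223 0.1382]
knife 2543 [0.6108 0.1399 0.0545] yaw -0.15157498368851316 x -0.08275657423565731 0.056637360845767246 y -0.022065114344701698 0.021515963679869868 ends [0.5305 0.1521] [0.6664 0.1314]
base 2967 [0.6009 0.1427 0.0103] yaw -0.1329485631180979 x -0.06732944013621533 0.06311622204957193 y -0.032333023163299716 0.02950020088202818 ends [0.5357 0.1514] [0.6626 0.1345]
orange xmax 0.549988945772975
```

```bash
python3 -c "
from h import *
togo([.608,.1402,.10],-.15)"
```

```text
t 2.5 tcp [0.5908 0.1519 0.2453] F [ 0.28  1.05 -0.23] w 84.8
shift [ 20.5  11.3 144.9] turn [-0.009  0.015  0.05 ]
```

```bash
python3 -m pendant '[[85,10,5,30,-0.009,0.015,0.05],[85,10,5,40,0,0,0],[85,0,0,40,0,0,0],[85,0,0,25,0,0,0],[85,0,0,0,0,0,0]]'; python3 -c "
from h import *
togo([.608,.1402,.028],-.15)"
```

```text
time: 3.0
eef_pos: [0.6073, 0.1362, 0.1049]
eef_rot: [3.133, -0.213, -0.001]
contact_force: [-0.5, -0.2, 0.2]
grip_width: 0.0848
t 3.0 tcp [0.6073 0.1362 0.1049] F [-0.46 -0.2   0.23] w 84.8
shift [ 0.2 -4.1 76.9] turn [0.001 0.    0.014]
```

```bash
python3 -m pendant '[[85,0,-4,25,0,0,0.014],[85,0,0,25,0,0,0],[85,0,0,16,0,0,0],[85,0,0,8,0,0,0],[85,0,0,0,0,0,0]]'; python3 -c "
from h import *
togo([.608,.1402,.028],-.15)"
```

```text
time: 3.5
eef_pos: [0.6089, 0.1374, 0.0344]
eef_rot: [3.133, -0.224, 0.005]
contact_force: [0.3, -0.3, 1.1]
grip_width: 0.085
t 3.5 tcp [0.6089 0.1374 0.0344] F [ 0.32 -0.26  1.05] w 85.0
shift [-1.3 -2.6  6.3] turn [ 0.001 -0.004  0.007]
```

```bash
python3 -m pendant '[[85,-1,-3,6,0,0,0.007],[85,0,0,0,0,0,0]]'; python3 -c "
from h import *
from workcell import ctrl
togo([.608,.1402,.028],-.15)
s=ctrl.read_state();d=ctrl.get_image('wrist');cv2.imwrite('pics/w2.png',d['img'][:,:,::-1])"
```

```text
time: 3.7
eef_pos: [0.6092, 0.1405, 0.0302]
eef_rot: [3.133, -0.235, 0.009]
contact_force: [-0.6, 0.5, -0.1]
grip_width: 0.0849
t 3.7 tcp [0.6092 0.1405 0.0302] F [-0.6   0.5  -0.07] w 84.9
shift [-1.2  0.5  2.2] turn [-0.    -0.006  0.   ]
```

View pics/w2.png

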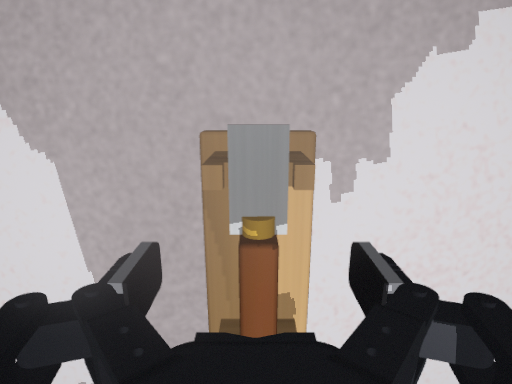

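Knife centred between the fingers (handle col 258, tip row 124), so I'm closing.

```bash
python3 -m pendant '[[0,0,0,1,0,0,0],[0,0,0,0,0,0,0],[0,0,0,0,0,0,0],[0,0,0,0,0,0,0],[0,0,0,0,0,0,0],[0,0,0,0,0,0,0],[0,0,0,0,0,0,0],[0,0,0,0,0,0,0]]'
```

```text
time: 4.55
eef_pos: [0.6106, 0.1406, 0.0315]
eef_rot: [-3.133, 0.234, -0.015]
contact_force: [-0.7, 0.4, 1.1]
grip_width: 0.0152
```

```bash
python3 -m pendant '[[0,0,0,0,0,0,0],[0,0,0,-4,0,0,0],[0,0,0,-8,0,0,0],[0,0,0,-20,0,0,0],[0,0,0,-30,0,0,0],[0,0,0,-30,0,0,0],[0,0,0,-30,0,0,0],[0,0,0,0,0,0,0]]';  python3 -c "
from h import *
from workcell import ctrl
togo([.608,.1402,.028],-.15)
s=ctrl.read_state();d=ctrl.get_image('wrist');np.savez('pics/w3.npz',p=s['eef_pos'],r=s['eef_rot'],**d);cv2.imwrite('pics/w3.png',d['img'][:,:,::-1])"
```

```text
time: 5.35
eef_pos: [0.6088, 0.1406, 0.1602]
eef_rot: [-3.133, 0.234, -0.012]
contact_force: [1.2, -0.2, -1.1]
grip_width: 0.015
t 5.35 tcp [0.6088 0.1406 0.1602] F [ 1.24 -0.23 -1.06] w 15.0
shift [ -1.8   0.6 132.2] turn [-0.001 -0.008  0.001]
```

View pics/w3.png

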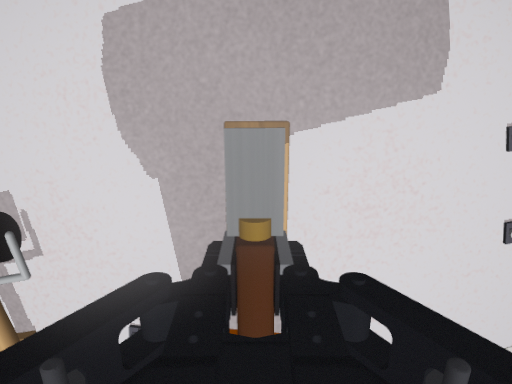

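Knife held, blade tip edge at row 127 from col 225 to 284. Next: the blade pose in tool coordinates.

```bash
cat > blade.py <<'E'
from h import *
import sys
np.set_printoptions(precision=4,suppress=True)
d=np.load(sys.argv[1]);P=cloud(d,(np.zeros(3),np.zeros(3)))
m=np.zeros(P.shape[:2],bool);m[int(sys.argv[2]) if len(sys.argv)>2 else 129:210,230:281]=1
m&=(P[...,2]>-.06)&(P[...,2]<.03)
q=P[m];c=q.mean(0);n=np.linalg.svd(q-c,full_matrices=False)[2][2];n*=np.sign(n[2])
print("n px",len(q),"centre",c,"normal",n,"slope dz/dx",-n[0]/n[2],"dz/dy",-n[1]/n[2])
# profile along column
for r in range(116,236,6):
    print(r,np.median(P[r,235:278],axis=0),end=";")
print()
for v in (150,180):
    z=P[v,:,2];k=np.where(np.abs(z-c[2])<.012)[0];print(v,k.min(),k.max(),P[v,k.min()],P[v,k.max()])
E
python3 blade.py pics/w3.npz
```

```text
n px 4117 centre [ 0.0413 -0.0005 -0.0169] normal [-0.0092  0.0022  1.    ] slope dz/dx 0.009165294311917385 dz/dy -0.0022403927664779583
116 [0.057  0.0006 0.1603];122 [0.0519 0.0005 0.1507];128 [ 0.0576 -0.0001 -0.0168];134 [ 0.0553 -0.0001 -0.0167];140 [ 0.053  -0.0005 -0.0169];146 [ 0.0506 -0.0001 -0.0168];152 [ 0.0483 -0.0001 -0.0169];158 [ 0.0459 -0.0001 -0.0172];164 [ 0.0435 -0.0001 -0.017 ];170 [ 0.041  -0.0001 -0.0168];176 [ 0.0386 -0.0001 -0.017 ];182 [ 0.036  -0.0001 -0.0168];188 [ 0.0336 -0.0001 -0.0171];194 [ 0.0311 -0.0001 -0.0172];200 [ 0.0284 -0.0001 -0.0169];206 [ 0.0259 -0.0001 -0.0172];212 [ 0.0233 -0.0001 -0.0171];218 [ 0.0206 -0.0001 -0.017 ];224 [ 0.0195 -0.0001 -0.0211];230 [ 0.0169 -0.0001 -0.0211];
150 224 284 [ 0.0491 -0.0127 -0.0173] [ 0.049   0.011  -0.0167]
180 225 283 [ 0.037  -0.0126 -0.0176] [ 0.0371  0.0108 -0.0177]
```

```bash
python3 -c "
from h import *
togo([.38,-.212,.16],.015)"; python3 -m pendant '[[0,0,0,-20,0,0,-0.08],[0,0,0,-10,0,0,-0.085],[0,0,0,0,0,0,0]]';python3 -c "
from h import *
togo([.38,-.212,.16],.015)"
```

```text
t 5.4 tcp [0.608  0.1404 0.1583] F [-0.26  0.13 -0.06] w 15.0
shift [-173.2  382.4   -2.6] turn [ 0.001 -0.006 -0.164]
time: 5.7
eef_pos: [0.6062, 0.1402, 0.1873]
eef_rot: [3.14, 0.033, 0.003]
contact_force: [0.6, 0.1, -0.6]
grip_width: 0.0152
t 5.7 tcp [0.6062 0.1402 0.1873] F [ 0.59  0.14 -0.61] w 15.2
shift [-233.6  347.4   27.3] turn [ 0.001 -0.002  0.006]
```

```bash
python3 -m pendant '[[0,-20,30,0,0,0,0],[0,-23,35,0,0,0,0],[0,-23,35,0,0,0,0],[0,-23,35,0,0,0,0],[0,-23,35,0,0,0,0],[0,-23,35,0,0,0,0],[0,-23,35,0,0,0,0],[0,-23,35,0,0,0,0],[0,-23,35,5,0,0,0],[0,-20,30,5,0,0,0],[0,-5,10,5,0,0,0],[0,0,0,0,0,0,0]]';python3 -c "
from h import *
togo([.38,-.212,.16],.015)"
```

```text
time: 6.9
eef_pos: [0.3654, -0.2209, 0.1603]
eef_rot: [-3.138, 0.017, 0.018]
contact_force: [0.3, 0.7, -0.8]
grip_width: 0.0154
t 6.9 tcp [ 0.3654 -0.2209  0.1603] F [ 0.28  0.74 -0.81] w 15.4
shift [14.5 -9.1  0.2] turn [-0.004  0.011 -0.026]
```

```bash
python3 -m pendant '[[0,0,-9,0,-0.004,0.011,-0.026],[0,0,0,0,0,0,0]]';python3 - <<'E'
from h import *
from workcell import ctrl
s=ctrl.read_state();d=ctrl.get_image('wrist');np.savez('pics/w4.npz',p=s['eef_pos'],r=s['eef_rot'],**d);cv2.imwrite('pics/w4.png',d['img'][:,:,::-1])
togo([.38,-.212,.16],.015)
P=cloud(d,(s['eef_pos'],s['eef_rot']));X,Y,Z=P[...,0],P[...,1],P[...,2]
h=cv2.cvtColor(d['img'],cv2.COLOR_RGB2HSV)
yl=(h[...,0]>15)&(h[...,0]<35)&(h[...,1]>120)&(Z>.06)&(Z<.085)
q=P[yl];print(len(q),q.min(0),q.max(0),np.median(q[:,2]))
pts=[]
for y0 in np.arange(-.29,-.13,.01):
    k=q[abs(q[:,1]-y0)<.005]
    if len(k)>8: pts.append((y0,np.percentile(k[:,0],2),np.median(k[:,2])))
pts=np.array(pts);print(pts.round(4));f=np.polyfit(pts[:,0],pts[:,1],1);print("yaw",-f[0],"front x at -.213",np.polyval(f,-.213), "z slope",np.polyfit(pts[:,0],pts[:,2],1))
print("table",np.median(Z[(Z<.01)&(X>.4)&(X<.47)]))
print("lid y range",Y[(Z>.06)&(Z<.085)&(X>.48)&(X<.55)].min(),Y[(Z>.06)&(Z<.085)&(X>.48)&(X<.55)].max())
E
```

```text
time: 7.1
eef_pos: [0.365, -0.2102, 0.1594]
eef_rot: [-3.14, -0.022, 0.002]
contact_force: [0.5, 0.7, -1.3]
grip_width: 0.0152
t 7.15 tcp [ 0.3655 -0.2107  0.1596] F [ 0.33 -0.48 -1.91] w 14.9
shift [14.5  1.5 -0.4] turn [-0.001  0.001 -0.001]
7389 [ 0.47578621 -0.294732    0.07103543] [ 0.49816992 -0.12674856  0.07673452] 0.07376948505705101
[[-0.29    0.4805  0.0738]
 [-0.28    0.48    0.0739]
 [-0.27    0.4798  0.0738]
 [-0.26    0.4796  0.0737]
 [-0.25    0.4792  0.0738]
 [-0.24    0.4789  0.0737]
 [-0.23    0.4786  0.0737]
 [-0.22    0.4784  0.0738]
 [-0.21    0.4782  0.0738]
 [-0.2     0.4781  0.0738]
 [-0.19    0.478   0.0737]
 [-0.18    0.4774  0.0737]
 [-0.17    0.4773  0.0738]
 [-0.16    0.4772  0.0738]
 [-0.15    0.4768  0.0738]
 [-0.14    0.4765  0.0738]]
yaw 0.02477572223116174 front x at -.213 0.47836169747484486 z slope [-0.00024226  0.07371933]
table 0.00026112615439058406
lid y range -0.3634094950010616 -0.12573212757960633
```

View pics/w4.png

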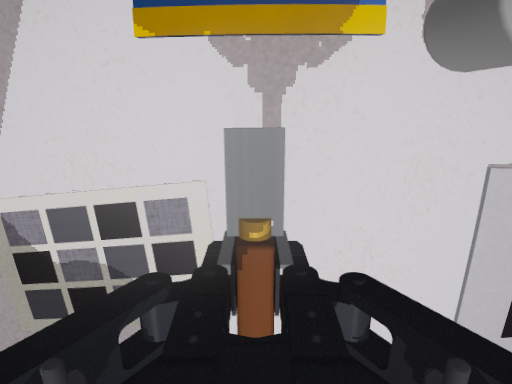

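```bash
python3 -m pendant '[[0,5,0,40,0,0,-0.01],[0,5,0,40,0,0,0],[0,5,0,20,0,0,0],[0,0,0,10,0,0,0],[0,0,0,0,0,0,0]]';python3 -c "
from h import *
togo([.40,-.211,.0455],.025)"
```

```text
time: 7.65
eef_pos: [0.3856, -0.2079, 0.0475]
eef_rot: [3.138, 0.047, 0.008]
contact_force: [-0.4, 0.0, 0.3]
grip_width: 0.0154
t 7.65 tcp [ 0.3856 -0.2079  0.0475] F [-0.38  0.02  0.31] w 15.4
shift [14.3  3.5  2.1] turn [ 0.003 -0.005  0.005]
```

```bash
python3 -m pendant '[[0,8,3,2,0.003,-0.005,0],[0,5,0,0,0,0,0],[0,0,0,0,0,0,0],[0,0,0,0,0,0,0]]';python3 - <<'E'
from h import *
from workcell import ctrl
togo([.42,-.211,.0455],.025)
s=ctrl.read_state();d=ctrl.get_image('wrist');np.savez('pics/w5.npz',p=s['eef_pos'],r=s['eef_rot'],**d);cv2.imwrite('pics/w5.png',d['img'][:,:,::-1])
for i in range(3):
  e=ctrl.get_image('scene'); togo([.42,-.211,.0455],.025)
cv2.imwrite('pics/s5.png',cv2.resize(e['img'][160:290,120:300][:,:,::-1],None,fx=4.4,fy=4.4,interpolation=cv2.INTER_CUBIC))
# tool-frame: lip vs blade
P=cloud(d,(np.zeros(3),np.zeros(3)));W=cloud(d,(s['eef_pos'],s['eef_rot']))
h=cv2.cvtColor(d['img'],cv2.COLOR_RGB2HSV)
yl=(h[...,0]>15)&(h[...,0]<35)&(h[...,1]>120)&(W[...,2]>.06)&(W[...,2]<.085)&(W[...,0]>.46)
q=P[yl];print("lip in tool: front x",np.percentile(q[:,0],2),"top z",np.median(q[:,2]), "world",np.percentile(W[yl][:,0],2),np.median(W[yl][:,2]))
b=P[140:205,232:280].reshape(-1,3);b=b[abs(b[:,2]+.017)<.01];print("blade top z",np.median(b[:,2]),"slope",np.polyfit(b[:,0],b[:,2],1))
E
```

```text
time: 8.05
eef_pos: [0.402, -0.2105, 0.0475]
eef_rot: [3.139, 0.049, 0.004]
contact_force: [0.5, 0.4, -1.2]
grip_width: 0.015
t 8.05 tcp [ 0.402  -0.2105  0.0475] F [ 0.49  0.38 -1.25] w 15.0
shift [18.   1.   2.1] turn [ 0.002 -0.002  0.006]
t 8.15 tcp [ 0.4017 -0.2105  0.0474] F [-0.51 -0.45 -1.4 ] w 15.0
shift [18.3  1.1  1.9] turn [ 0.002 -0.002  0.006]
t 8.2 tcp [ 0.4015 -0.2104  0.0473] F [ 0.48 -0.66 -0.55] w 15.0
shift [18.5  1.1  1.8] turn [ 0.002 -0.002  0.006]
t 8.25 tcp [ 0.4014 -0.2104  0.0472] F [ 0.92 -0.78 -1.86] w 15.2
shift [18.6  1.2  1.7] turn [ 0.002 -0.002  0.006]
lip in tool: front x 0.0765624902398107 top z -0.026141295916412857 world 0.47788806331688655 0.07387144202345107
blade top z -0.016964104951519926 slope [ 0.00920995 -0.01733669]
```

View pics/w5.png

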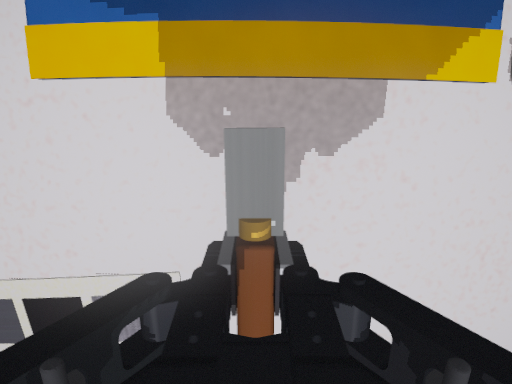

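View pics/s5.png

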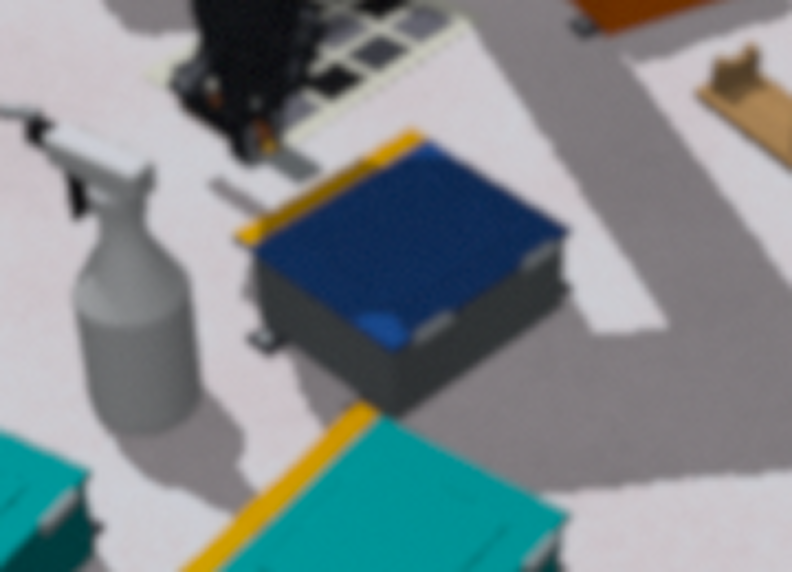

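The lip edge sits at row 78 and the blade tip at row 127. The blade points straight into the slot, 3 mm below the lid and 18.5 mm short. I'll lower about 1 mm and advance 30 mm.

```bash
python3 -m pendant '[[0,5,1,1.5,0,0,0],[0,6,0,0,0,0,0],[0,6,0,0,0,0,0],[0,0,0,0,0,0,0]]';python3 -c "
from h import *
togo([.4315,-.211,.0460],.025)"
```

```text
time: 8.65
eef_pos: [0.4198, -0.2111, 0.0457]
eef_rot: [3.139, 0.048, 0.003]
contact_force: [0.3, -0.3, -0.5]
grip_width: 0.0153
t 8.65 tcp [ 0.4198 -0.2111  0.0457] F [ 0.31 -0.26 -0.54] w 15.3
shift [11.7  0.2 -0.2] turn [ 0.002 -0.002  0.005]
```

```bash
python3 -m pendant '[[0,4,0,0,0,0,0],[0,4,0,0,0,0,0],[0,4,0,0,0,0,0],[0,0,0,0,0,0,0]]';python3 - <<'E'
from h import *
from workcell import ctrl
s=ctrl.read_state();d=ctrl.get_image('wrist');np.savez('pics/w6.npz',p=s['eef_pos'],r=s['eef_rot'],**d);cv2.imwrite('pics/w6.png',d['img'][:,:,::-1])
togo([.4315,-.211,.0460],.025)
E
```

```text
time: 9.05
eef_pos: [0.433, -0.2106, 0.0457]
eef_rot: [3.139, 0.048, 0.003]
contact_force: [0.0, -1.2, -0.7]
grip_width: 0.0146
t 9.1 tcp [ 0.4326 -0.2105  0.0456] F [ 0.13 -0.03 -1.5 ] w 14.8
shift [-1.2  0.4 -0.4] turn [ 0.002 -0.001  0.006]
```

View pics/w6.png

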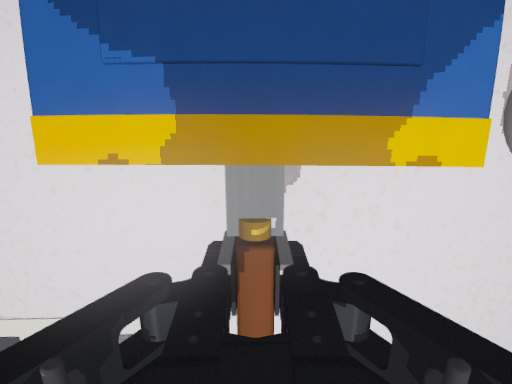

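Blade is 12-13 mm under the lip (lip edge at row 165), with no contact force. Lifting in small steps.

```bash
python3 -m pendant '[[0,0,0,-2,0,0,0],[0,0,0,-2,0,0,0],[0,0,0,-2,0,0,0],[0,0,0,-2,0,0,0],[0,0,0,0,0,0,0]]';cat > lidm.py <<'E'
from h import *
from workcell import ctrl
import sys
n=sys.argv[1];s=ctrl.read_state();d=ctrl.get_image('wrist');cv2.imwrite(f'pics/{n}.png',d['img'][:,:,::-1])
togo([.4315,-.211,.066],.025)
P=cloud(d,(np.zeros(3),np.zeros(3)));W=cloud(d,(s['eef_pos'],s['eef_rot']))
h=cv2.cvtColor(d['img'],cv2.COLOR_RGB2HSV)
m=(W[...,0]>.47)&(W[...,0]<.545)&(abs(W[...,1]+.211)<.07)&(W[...,2]>.06)&(W[...,2]<.13)
f=np.polyfit(W[m][:,0],W[m][:,2],1);print("lid slope->angle",-np.arctan(f[0]),"lip top z",np.polyval(f,.478), "angle by height",(np.polyval(f,.478)-.0738)/.16)
f2=np.percentile(P[m][:,0],1);print("lip edge tool x",f2,"insertion mm",58-f2*1e3)
b=P[190:212,236:276].reshape(-1,3);b=b[abs(b[:,2]+.017)<.015];print("blade top z",np.median(b[:,2]),"slope",np.polyfit(b[:,0],b[:,2],1)[0])
E
python3 lidm.py w7
```

```text
time: 9.6
eef_pos: [0.4321, -0.2103, 0.0542]
eef_rot: [3.14, 0.048, 0.001]
contact_force: [1.9, 0.5, -3.6]
grip_width: 0.0149
t 9.65 tcp [ 0.4321 -0.2103  0.0541] F [ 1.18 -0.17 -3.25] w 15.0
shift [ -0.6   0.7 -11.9] turn [ 0.001 -0.001  0.005]
lid slope->angle -0.020075742289699054 lip top z 0.07661184006535929 angle by height 0.01757400040849552
lip edge tool x 0.042277051231482225 insertion mm 15.722948768517774
blade top z -0.01702329191680098 slope 0.0141502894577887
```

```bash
sed -i 's/(W\[...,2\]<.13)/(W[...,2]<.13)\&(h[...,1]>110)/' lidm.py; python3 -m pendant '[[0,0,0,-2,0,0,0],[0,0,0,-2,0,0,0],[0,0,0,-2,0,0,0],[0,0,0,0,0,0,0]]'; python3 lidm.py w8
```

```text
time: 10.05
eef_pos: [0.432, -0.2103, 0.0606]
eef_rot: [3.14, 0.048, 0.001]
contact_force: [0.3, -0.2, -2.9]
grip_width: 0.015
t 10.1 tcp [ 0.432  -0.2103  0.0605] F [ 0.29 -0.13 -2.86] w 15.3
shift [-0.5  0.7 -5.5] turn [ 0.001 -0.001  0.005]
lid slope->angle 0.03480199948292481 lip top z 0.08391252729809706 angle by height 0.0632032956131066
lip edge tool x 0.0477224512252014 insertion mm 10.277548774798603
blade top z -0.017016811240603197 slope -0.004013060491472369
```

View pics/w8.png

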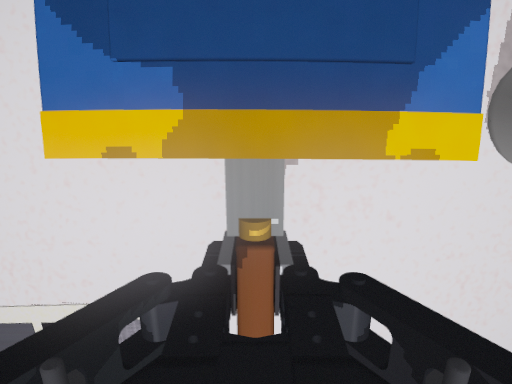

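Lid is at about 0.06 rad with 2.9 N on the blade and no knife slip (lip edge at row 158). Lifting another 8 mm or so.

```bash
python3 -m pendant '[[0,0,0,-2,0,0,0],[0,0,0,-2,0,0,0],[0,0,0,-2,0,0,0],[0,0,0,-2,0,0,0],[0,0,0,0,0,0,0],[0,0,0,0,0,0,0],[0,0,0,0,0,0,0]]'; python3 lidm.py w9; python3 -c "
from h import *
from workcell import ctrl
e=ctrl.get_image('scene')
cv2.imwrite('pics/s9.png',cv2.resize(e['img'][160:290,120:300][:,:,::-1],None,fx=4.4,fy=4.4,interpolation=cv2.INTER_CUBIC))
P0=np.load('pics/top0.npz')
t=ctrl.get_image('top')
cv2.imwrite('pics/t9.png',t['img'][:,:,::-1])
for n,(a,b,c,f) in dict(jar=(215,250,115,148),brayer=(80,132,175,245),spray=(340,384,200,245)).items():
    print(n,np.abs(t['img'][c:f,a:b].astype(int)-P0['img'][c:f,a:b]).mean())
"
```

```text
time: 10.8
eef_pos: [0.4319, -0.2102, 0.0692]
eef_rot: [3.14, 0.048, 0.001]
contact_force: [1.3, 0.3, -3.1]
grip_width: 0.0152
t 10.85 tcp [ 0.4319 -0.2102  0.0692] F [ 1.19 -0.14 -3.4 ] w 15.0
shift [-0.4  0.7  3.2] turn [ 0.001 -0.001  0.005]
lid slope->angle 0.09265774792643239 lip top z 0.09324124526725232 angle by height 0.12150778292032696
lip edge tool x 0.0490205929636879 insertion mm 8.979407036312097
blade top z -0.01701823947110148 slope -0.007773710281269532
jar 16.12121212121212
brayer 3.006135531135531
spray 30.064646464646465
```

View pics/s9.png

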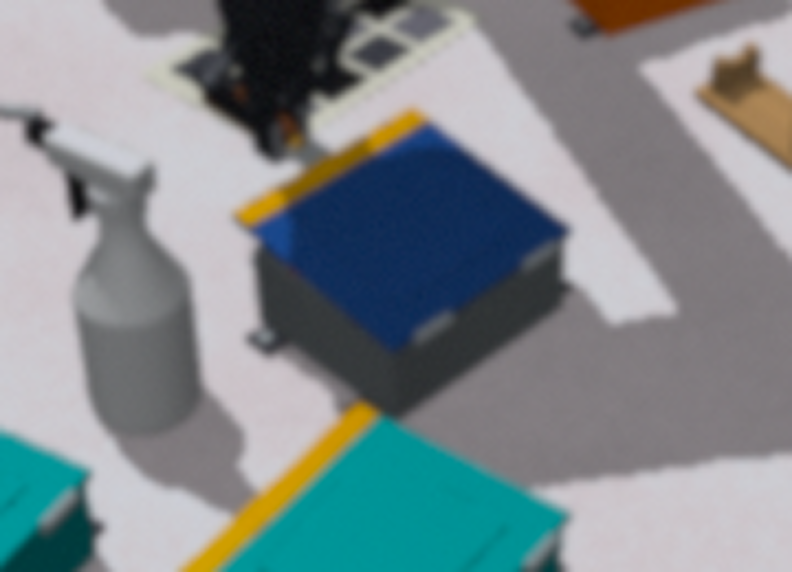

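View pics/t9.png

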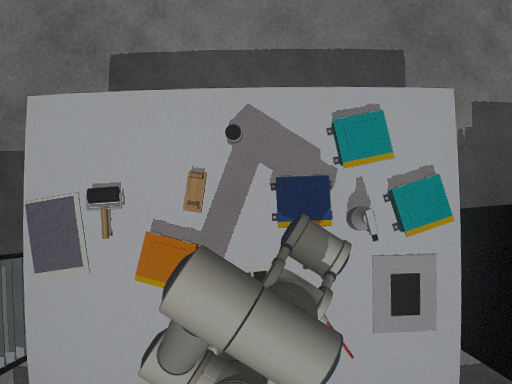

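View pics/w9.png

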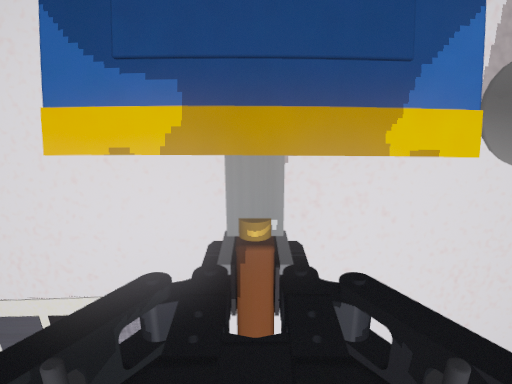

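The lid stands ajar on the blade: the scene view shows the lip raised, and the lip edge is at row 156 in the wrist view. The bystanders are at the same pixels as at the start, with only the shadows changed. One more still check, then I hand in.

```bash
python3 -m pendant '[[0,0,0,0,0,0,0],[0,0,0,0,0,0,0],[0,0,0,0,0,0,0]]'; python3 lidm.py w10; python3 -c "
from workcell import ctrl
print(ctrl.close_job())"
```

```text
time: 11.25
eef_pos: [0.4319, -0.2102, 0.0691]
eef_rot: [3.14, 0.048, 0.001]
contact_force: [1.3, 0.0, -3.5]
grip_width: 0.0148
t 11.3 tcp [ 0.4319 -0.2102  0.0691] F [ 0.78  0.27 -3.27] w 14.9
shift [-0.4  0.8  3.1] turn [ 0.001 -0.     0.005]
lid slope->angle 0.09147593414465792 lip top z 0.09307559218941994 angle by height 0.12047245118387458
lip edge tool x 0.049020243677221506 insertion mm 8.979756322778492
blade top z -0.017010280516433426 slope 0.0040504378465356546
the job is handed in; nothing more can be done
None
```

I took the ink knife from its rest, slid its blade 12–13 mm under the blue keeper's lip, and lifted in 2 mm steps until the seal let go. I handed the job in at 11.3 s with the lid resting ajar on the blade and the gripper still holding the knife. No verdict was reported.

**Last checks:**
- **Lid:** it is steady, with the lip about 19 mm up. The two angle estimates differ: about 0.12 rad from the lip height and 0.09 rad from the fitted lid slope. Both are inside 0.06–0.19.
- **Load:** the tool reads about 3 N downward. That is more than the roughly 1.8 N expected at this angle; the reading noise is about 1 N, and I did not zero it for the knife's weight.
- **Grip:** opening is 15 mm on the 16 mm handle, and the blade has not tilted or slipped. About 9 mm of blade is still under the lip.
- **Bystanders:** the spray bottle, roller and jar look unmoved in the top view. A pixel comparison flagged the spray bottle and jar areas, which I put down to shifted shadows, and I did not re-measure their positions.

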